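# Lock a filter canister into the sloping anaesthesia station and open its valve

## Task

Fit the green-and-white filter canister to the sloping filter station: enter its two metal lugs through the slots of the collar, push it in against the spring, twist it a quarter turn clockwise and let go so that it stays locked. Then flip the red valve lever fully over to its other side. Leave the bottle, the jar and the blue tip box standing where they are.

Things in the scene. Friction and masses are not known exactly. Their poses are not given: they have to be found in the camera images.
- canister_center (a point): Centre (half-way up, 61 mm above the foot) of the loose filter canister, 122 mm tall, 0.18 to 0.33 kg, upright on the bench; z is its axis, up. From the foot: grey spigot 45 mm in diameter to 30 mm (foot chamfered), white body with green band, 62 mm in diameter, from 30 to 82 mm, green wing grip from 82 to 122 mm.
- canister_wing (a point): Centre of the canister's green wing grip on its top, 41 mm above the canister's centre. The wing is 16 mm thick (y), 52 mm long (x), 40 mm high (z), and lies straight above the lugs, in line with them.
- canister_lug (a point): Outer end of one of two equal, opposite steel lugs (along the canister's +x and -x) on the spigot: 10 mm wide, 8 mm high, undersides 4 mm above the foot, ends 34 mm from the axis. Half a turn of the canister makes no difference.
- collar: Aluminium bayonet collar, 96 mm outer diameter, bore 51 mm, rising 42 mm from the white sloping panel of the fixed station (220 mm deep, 180 wide, blue housing at its back 132 high). Origin: centre of the mouth, 121 mm above the bench; z points out of the mouth along the axis, which leans 30 degrees from vertical towards the station's front (the robot's side).
- collar_slot (a point): Mouth of one of the two slots for the lugs (along the collar's +x and -x, yellow marks), 34 mm from the axis; 18 mm wide. Lugs pass under the 10 mm lip and can turn once the canister's foot is over 22 mm below the mouth; the white shoulder meets the rim at 30 mm. Turning anticlockwise is blocked.
- collar_lock (a point): Over one of the two lock recesses (along the collar's +y and -y, red marks), 34 mm from the axis, a quarter turn clockwise from the slots looking into the mouth; a stop lies 5 degrees beyond. Let go there, the spring lifts the lugs into the recesses: locked, the foot is 17 mm below the mouth (canister centre 44 mm out), wing along y.
- plunger (a joint): Travel of the sprung plate in the collar, m. The canister's foot meets it 9 mm below the mouth; 4 N to start and 0.5 N more per mm. 0 free, 0.008 canister locked, over 0.013 far enough in to turn (about 11 N), 0.021 fully in (15 N).
- valve (a joint): Angle of the red-knobbed valve lever, rad: 0 (leaning 29 degrees towards its block's -x) to 1.0 (leaning 29 degrees towards +x); starts near 0, stays where it is left, needs about 1 N at the knob.
- valve_tip (a point): Centre of the red ball, 26 mm in diameter, at the end of the valve lever, 85 mm from its pivot.
- gel_bottle: Bystander: white squeeze bottle, 64 mm in diameter and 170 mm tall, origin at the centre of its underside.
- amber_jar: Bystander: amber jar with black lid, 72 mm in diameter and 100 mm tall, origin at the centre of its underside.
- tip_box: Bystander: low blue box with a clear lid, 80 x 120 x 45 mm (x, y, z), on the bench between robot and station, origin at the centre of its underside.
- valve_base: Fixed grey block of the valve lever, 70 x 50 x 25 mm (x, y, z), origin at the centre of its underside. The lever pivots about the block's y axis, 22 mm above the underside; it is a 10 mm thick steel rod with a red ball.
Things that resemble listed ones, but are neither listed nor needed, are in the scene too. What is shaped like the part that bears canister_center but purple or yellow is not meant.

How it is judged:
On the way, in this order (a step that is already met when the one before it is completed fails the run):
1. the canister is pushed in against the spring, lugs in the slots (value of joint plunger above 0.0125 m and distance between canister_center and collar below 0.045 m), for 0.1 s.
2. the canister is locked a quarter turn clockwise and let go (z of canister_center in the frame of collar between 0.039 and 0.048 m and x of canister_center in the frame of collar between -0.008 and 0.008 m and y of canister_center in the frame of collar between -0.008 and 0.008 m and angle between the z axis of canister_center and the z axis of collar, either way round below 0.14 rad and angle between the x axis of canister_center and the y axis of collar, either way round below 0.21 rad and contact force between the fingers and canister below 0.1 N), for 0.3 s.
3. the valve lever is flipped fully over (value of joint valve above 0.85 rad), for 0.1 s.
At the end, for the whole second after the job is handed in: Canister locked and at rest: centre within 8 mm of the collar's axis and 39-48 mm out of the mouth, axis within 8 degrees of the collar's, wing within 12 degrees of the collar's y. Valve lever over 0.85 rad. Bottle, jar and box upright within 30 mm of their places (z of canister_center in the frame of collar between 0.039 and 0.048 m and x of canister_center in the frame of collar between -0.008 and 0.008 m and y of canister_center in the frame of collar between -0.008 and 0.008 m and angle between the z axis of canister_center and the z axis of collar, either way round below 0.14 rad and angle between the x axis of canister_center and the y axis of collar, either way round below 0.21 rad and linear speed of canister below 0.01 m/s and value of joint valve above 0.85 rad and distance of each of gel_bottle, amber_jar, tip_box from where it was at the start of the episode below 0.03 m and angle between each of gel_bottle, amber_jar, tip_box's own z axis and vertical below 0.15 rad); the robot touches nothing.
It fails at once if a bystander is pushed away more than 30 mm (distance of any of gel_bottle, amber_jar, tip_box from where it was at the start of the episode above 0.03 m).
It fails at once if a bystander is tipped over (angle between any of gel_bottle, amber_jar, tip_box's own z axis and vertical above 0.5 rad).
It also fails if it takes over 54 s, if anything falls off the work surface, if the arm or the gripper's body presses on something with over 40 N, if the wrist force passes 120 N, or if a joint passes its speed limit or range.

## Robot

A 6-joint arm with a two-finger parallel gripper is mounted at the origin on the work surface. World frame = base frame: x ahead of the robot, y to its left, z up, the work surface at z = 0. Lengths are in m, angles in rad, forces in N, time in s.
With the tool pointing down it reaches from about 0.3 to 0.875 m from the base axis. Payload 6.4 kg.
Tool frame: the origin (TCP) lies on the mounting face of the last link; the fingertips stand 173 mm ahead of it and the grasp point (between the pads) lies 155 mm ahead of it (ctrl.grip_point_offset is the distance from the TCP to the grasp point, in m); z points along the fingers, y is the line along which they close (so a half turn about z gives the same grasp; the last joint's range is limited). The gripper opens to 85 mm and grips with 20 to 120 N. Pads are 22 mm wide; open, the fingers measure 114 mm over their backs; the gripper's body (76 mm by 85 mm) begins 54 mm behind the grasp point. The pads swing forward as they close: fully open they stand 13 mm farther back than shut.
Start: joints at [-1.374, 0.181, 1.607, -0, 1.354, -0.206], TCP at [0.225, -0.529, 0.405] pointing down, gripper open.
Joint ranges: [-2.99, 2.99], [-0.89, 2.07], [0.3, 2.58], [-1.14, 4.28], [0, 2.63], [-3.12, 3.12]. Speed limits (rad/s): [2.57, 2.57, 3.01, 3.14, 3.14, 3.14].

## Interface

Orientations are given as a unit quaternion [w, x, y, z].
In Python, from bench import status, imaging, ctrl, models gives the robot as it stands.
- The arm moves only by the tool send_rows, never from a script. Its argument "commands" is a list that holds one entry, the list of rows, each a list of 6 numbers: the shift along the tool's x, y, z normalised to -1 to 1, where 1 is 3 cm, then the turn, a rotation vector about the tool's x, y, z normalised to -1 to 1, where 1 is 0.1 rad. A call has 1 to 8 rows; each row shifts and turns the commanded pose from where the row before left it, along the tool's axes as they then stand; what a row does not reach is not made up. A row lasts 1/12 s, in which the tool goes at most 41.7 mm and 7.16 degrees, less where a joint would pass 70% of its speed; a pose out of reach is approached as far as the arm can. A call with a number of a shift or a turn outside -1 to 1 is refused whole. A call with a gripper value outside its range is refused whole. "jaw" is the opening, from 0 (shut) to 1 (fully open), set as the call begins (left out, the last holds). The fingers move at their own pace and stop on an object; the grip force is fixed at half the most. Time passes only in rows, so rows that do not move let the fingers close. It gives the time, the measured TCP pose, the force, the opening and the grip force at its end, in the units of the state.
- status.get_obs(): the state, without advancing time (a new reading comes with each control period).
- imaging.camera(name): name is "scene" or "top" or "wrist"; returns a dict with "image" (420x560x3 uint8, blue, green, red), "depth" (420x560 float32, m along the optical axis (not along the pixel's ray), 0 where there is no reading), "mtx" (3x3 intrinsics, pixels), "k1" (the pictures are not rectified: a ray, as slopes to the right and down, at radius r is drawn at 1 + k1 r^2 times it, then the intrinsics apply), "pose" (4x4, takes a point from camera to world coordinates). Camera axes: x right, y down, z forward; pixel columns grow to the right and rows downward; lengths in m; the calibration is good to about 2 mm. A picture is of the moment at which its call begins.
- ctrl.hand_in(): hands the job in; it is judged then, once.
Trained networks look in a picture, given as the dict that the camera call returned (one of the last four; its "shot" number tells which), for a name from the list of things; names that differ only in an ending like _2 or _b are one class to them, and where a whole thing is asked for, a point or a joint stands for the part that bears it (a point fixed in the world has none). Each returns a list of dicts, best first, with "confidence" (0 to 1); they miss things now and then, are a little off and sometimes report something else, mostly with a low value. They report only what shows in the picture. A call takes as long as a camera call. They do not tell look-alikes from the thing itself.
- models.recognise(picture, name): "centre" ([column, row] in pixels, amid what is visible of it).
- models.regions_of(picture, name): "region" (420x560 bool, what is visible of it) and "centre" ([column, row] in pixels, amid what is visible of it).
The state is a dict: "time_s": time; "q": joint angles; "dq": joint speeds; "joint_efforts": joint torques, N m; "eef_pos": TCP position; "eef_rot": TCP orientation; "wrist_force": force on the tool from outside, world axes, zero at the start; "torque": the same for the moment, N m; "opening": opening from 0.0 (shut) to 1.0 (fully open); "grasp_force": force on a finger pad.
Only numpy, scipy, OpenCV 4.12 (cv2) and the standard library are available. Lean on these libraries where they do the work, as an engineer would, in place of code of your own. Each camera call takes 0.05 s, during which the arm holds its last target. There are 200 camera calls.

## Working session

There is one attempt and no reset: what is moved stays moved. The work goes in short steps, Python scripts to look and compute and a tool call to move; the robot and the scene stay as the last step left them, time stands still between calls to the robot, and variables do not carry over. Pictures are saved under pics/ and viewed, at most 10 in all, crops included, and the job is handed in when it is done.

Besides the shell and the picture viewer there is one more tool, called after ">>>" as a command line: name --argument value ..., lists and objects as JSON in quotes. send_rows: Moves the arm, as the interface text tells. Its arguments: {"type":"object","properties":{"commands":{"type":"array"},"jaw":{"type":"number"}},"required":["commands"]}

```bash
mkdir -p pics; ls; cat > h.py <<'E'
import numpy as np, cv2
from scipy.spatial.transform import Rotation as R
from bench import status, imaging, ctrl, models
def px2w(p,cols,rows,depth=None):
    cols=np.atleast_1d(cols).astype(float);rows=np.atleast_1d(rows).astype(float)
    K=p["mtx"];k1=p["k1"]
    d=np.stack([(cols-K[0,2])/K[0,0],(rows-K[1,2])/K[1,1]],1)
    u=d.copy()
    for _ in range(20): u=d/(1+k1*(u**2).sum(1,keepdims=True))
    if depth is None: depth=p["depth"][rows.round().astype(int),cols.round().astype(int)]
    c=np.c_[u*np.reshape(depth,(-1,1)),np.reshape(depth,(-1,1))]
    return c@p["pose"][:3,:3].T+p["pose"][:3,3]
def w2px(p,P):
    P=np.atleast_2d(P);c=(P-p["pose"][:3,3])@p["pose"][:3,:3]
    u=c[:,:2]/c[:,2:];u=u*(1+p["k1"]*(u**2).sum(1,keepdims=True))
    return np.c_[u[:,0]*p["mtx"][0,0]+p["mtx"][0,2],u[:,1]*p["mtx"][1,1]+p["mtx"][1,2]]
def cloud(p):
    r,c=np.mgrid[0:420,0:560]
    return px2w(p,c.ravel(),r.ravel()).reshape(420,560,3)
def tcp():
    o=status.get_obs();q=o["eef_rot"];return np.array(o["eef_pos"]),R.from_quat([q[1],q[2],q[3],q[0]]),o
E
python3 - <<'E'
from h import *
names="canister_center canister_wing canister_lug collar collar_slot collar_lock valve valve_tip gel_bottle amber_jar tip_box valve_base".split()
for cam in("scene","top"):
    p=imaging.camera(cam);cv2.imwrite(f"pics/{cam}.png",p["image"]);print(cam,p["pose"][:3,3].round(2))
    np.save(f"{cam}.npy",p,allow_pickle=True)
    for n in names:
        for d in models.recognise(p,n)[:4]:
            c=d["centre"]; print(n,np.round(c),round(d["confidence"],2),px2w(p,c[0],c[1])[0].round(3))
print(status.get_obs())
E
```

```text
pics
scene [0.92 0.68 0.79]
canister_center [355. 237.] 0.72 [0.424 0.156 0.08 ]
canister_center [247. 139.] 0.71 [ 0.449 -0.258  0.099]
canister_center [362. 292.] 0.59 [0.502 0.276 0.081]
canister_wing [363. 289.] 0.91 [0.499 0.274 0.088]
canister_wing [352. 237.] 0.77 [0.429 0.154 0.083]
canister_wing [395. 335.] 0.66 [0.514 0.377 0.082]
canister_wing [297. 346.] 0.36 [0.67  0.313 0.095]
canister_lug [397. 332.] 0.86 [0.507 0.374 0.082]
canister_lug [361. 291.] 0.8 [0.504 0.273 0.084]
canister_lug [353. 236.] 0.76 [0.426 0.152 0.081]
canister_lug [256. 233.] 0.57 [0.613 0.082 0.132]
collar [254. 235.] 0.9 [0.622 0.09  0.137]
collar_slot [252. 231.] 0.64 [0.62  0.078 0.137]
collar_slot [364. 288.] 0.3 [0.497 0.273 0.087]
collar_lock [254. 233.] 0.98 [0.618 0.084 0.134]
valve [250. 142.] 0.74 [ 0.382 -0.374  0.   ]
valve_tip [252. 232.] 0.62 [0.619 0.078 0.133]
valve_tip [244. 141.] 0.61 [ 0.392 -0.39  -0.001]
valve_tip [363. 289.] 0.33 [0.499 0.275 0.087]
valve_tip [257. 225.] 0.28 [0.59  0.044 0.109]
gel_bottle [171. 173.] 0.8 [ 0.664 -0.236  0.092]
amber_jar [300. 344.] 0.78 [0.6
[... 1211 characters left out ...]
 0.114]
{'time_s': 1.3, 'q': array([-1.37431346e+00,  1.80818699e-01,  1.60700906e+00,  1.00242875e-05,
        1.35379349e+00, -2.06300675e-01]), 'dq': array([ 0.00094369, -0.00215085, -0.00034712, -0.00113404, -0.00142188,
       -0.00039016]), 'joint_efforts': array([-2.57054826e-04, -4.44840539e+01, -3.51673794e+01, -3.60769909e-04,
        9.15287892e-04, -3.78961374e-05]), 'eef_pos': array([ 0.22540898, -0.52899263,  0.40467355]), 'eef_rot': array([-1.42735024e-05,  9.79789342e-01,  2.00032110e-01,  4.96470594e-06]), 'wrist_force': array([-0.71032225,  0.98871299,  0.06728385]), 'torque': array([-0.03237277,  0.00691655,  0.05416809]), 'grasp_force': 0.0, 'opening': 1.0004018191937625}
```

View pics/scene.png

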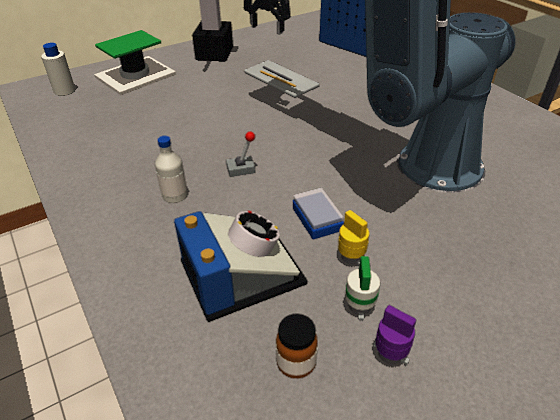

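View pics/top.png

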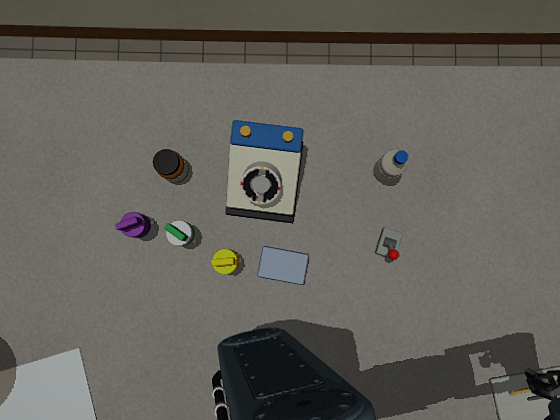

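```bash
python3 - <<'E'
from h import *
T=np.load("top.npy",allow_pickle=True).item();S=np.load("scene.npy",allow_pickle=True).item()
for nm,p,box in(("top",T,(160,200,215,255)),("scene",S,(335,390,250,320))):
    h=cv2.cvtColor(p["image"],cv2.COLOR_BGR2HSV);C=cloud(p)
    m=(h[...,0]>50)&(h[...,0]<75)&(h[...,1]>120)
    b=np.zeros_like(m);b[box[2]:box[3],box[0]:box[1]]=1
    m&=b&(C[...,2]>.112)
    P=C[m];P2=P[:,:2];c=P.mean(0);w,v=np.linalg.eigh(np.cov(P2.T));rr=cv2.minAreaRect(P2.astype(np.float32))
    print(nm,m.sum(),c.round(4),P[:,2].max(),"yaw",np.arctan2(v[1,1],v[0,1]),rr)
# station, housing & collar
for nm,p in(("top",T),("scene",S)):
    C=cloud(p);h=cv2.cvtColor(p["image"],cv2.COLOR_BGR2HSV)
    near=(np.abs(C[...,0]-.62)<.16)&(np.abs(C[...,1]-.06)<.15)
    for col,lo,hi in(("blue",(100,130,60),(125,255,255)),("red",(0,130,60),(6,255,255)),("yel",(18,100,80),(35,255,255))):
        m=near&(cv2.inRange(h,lo,hi)>0)
        n,l,s,ct=cv2.connectedComponentsWithStats(m.astype(np.uint8))
        for i in range(1,n):
            if s[i,4]>3:
                P=C[l==i];P=P[P[:,2]>.02]
                if len(P): print(nm,col,s[i,4],ct[i].round(1),np.median(P,0).round(4))
    m=near&(cv2.inRange(h,(100,130,60),(125,255,255))>0)&(C[...,2]>.12)
    print(nm,"housing top",cv2.minAreaRect(C[m][:,:2].astype(np.float32)))
    near=(np.abs(C[...,0]-.45)<.1)&(np.abs(C[...,1]+.26)<.1)&(C[...,2]>.015)
    g=near&(h[...,1]>150)&((h[...,0]<8)|(h[...,0]>172));P=C[g]
    if len(P):print(nm,"ball",P.mean(0),P.max(0),P.min(0))
    g=near&(h[...,1]<60)&(C[...,2]<.035);P=C[g]
    print(nm,"vbase",len(P),P.mean(0),cv2.minAreaRect(P[:,:2].astype(np.float32)))
im=T["image"][130:290,150:420];cv2.imwrite("pics/crop.png",cv2.resize(im,None,fx=2.95,fy=2.95,interpolation=cv2.INTER_CUBIC))
E
```

```text
top 147 [0.4844 0.2535 0.121 ] 0.12650583998909237 yaw 0.9792927711933568 ((0.4846773147583008, 0.2542738616466522), (0.05023878067731857, 0.015351259149610996), 56.256736755371094)
scene 200 [0.4993 0.2708 0.1415] 0.7878553601652419 yaw -2.3669199394756575 ((0.6898635029792786, 0.46305760741233826), (0.6367695331573486, 0.020746439695358276), 45.11500549316406)
top blue 1454 [266.4 136. ] [0.7114 0.0437 0.1316]
top red 9 [242. 183.] [0.6012 0.0991 0.1211]
top red 10 [278.5 188. ] [0.5911 0.0127 0.1199]
top yel 77 [245.2 130.5] [0.7224 0.0927 0.1444]
top yel 83 [287.5 135.7] [ 0.7103 -0.0076  0.1452]
top yel 10 [261.8 168. ] [0.6348 0.0525 0.1438]
top yel 9 [258.3 203.1] [0.5594 0.0618 0.0975]
top housing top ((0.7144516110420227, 0.04337983950972557), (0.16778279840946198, 0.05854462459683418), 84.08065032958984)
top ball [ 0.43971722 -0.25964922  0.10833603] [ 0.45171649 -0.24939438  0.11627026] [ 0.42810663 -0.27074872  0.02499942]
top vbase 422 [ 0.47453242 -0.26878216  0.02557811] ((0.46955016255378723, -0.271658718585968), (0.05070764198899269, 0.06937927007675171), 72.82874298095703)
scene blue 2725 [207.5 263.6] [0.7213 0.1115 0.1307]
scene red 7 [249.3 211.6] [0.5902 0.0138 0.1242]
scene red 8 [266.9 238.6] [0.5992 0.0996 0.1241]
scene yel 95 [190.3 220.9] [ 0.7111 -0.0032  0.1452]
scene yel 10 [239.5 222.2] [0.6319 0.052  0.1452]
scene yel 8 [275.8 226.9] [0.557  0.0618 0.1018]
scene yel 129 [207.2 255. ] [0.7221 0.0967 0.1452]
scene housing top ((0.7142600417137146, 0.04547548666596413), (0.16985981166362762, 0.05724446848034859), 84.03028106689453)
scene ball [ 0.44081857 -0.2552438   0.10709286] [ 0.45029869 -0.2469665   0.11637913] [ 0.42828703 -0.26666017  0.09217988]
scene vbase 342 [ 0.47026102 -0.26327721  0.02531757] ((0.4670974910259247, -0.2693592309951782), (0.05664312466979027, 0.06902046501636505), 71.06314849853516)
```

View pics/crop.png

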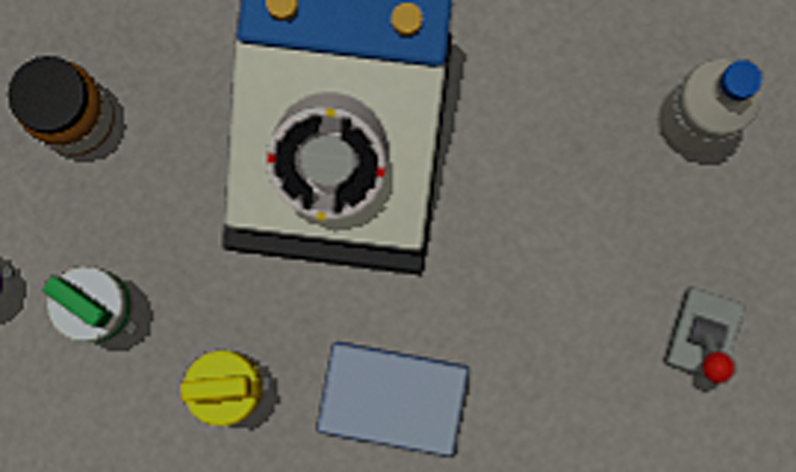

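>>> send_rows --commands '[[[0,0,0,0,0,-0.96],[0,0,0,0,0,-0.96],[0,0,0,0,0,-0.96],[0,0,0,0,0,-0.96],[0,0,0,0,0,-0.97],[0,0,0,0,0,-0.97]]]' --jaw 0.7

```text
time_s: 1.8
eef_pos: [0.2254, -0.529, 0.4047]
eef_rot: [-0.0, 0.881, 0.473, 0.0]
wrist_force: [-0.8, 0.2, -0.7]
opening: 0.696
grasp_force: 0.0
```

>>> send_rows --commands '[[[0.95,-0.26,0,0,0,0],[0.95,-0.26,0,0,0,0],[0.95,-0.26,0,0,0,0],[0.95,-0.26,0,0,0,0],[0.95,-0.26,0,0,0,0],[0.95,-0.26,0,0,0,0],[0.95,-0.26,0,0,0,0],[0.95,-0.26,0,0,0,0]]]'

```text
time_s: 2.47
eef_pos: [0.3006, -0.3035, 0.4048]
eef_rot: [0.0, 0.882, 0.471, 0.0]
wrist_force: [0.7, 0.1, 0.5]
opening: 0.694
grasp_force: 0.0
```

>>> send_rows --commands '[[[0.95,-0.26,0,0,0,0],[0.95,-0.26,0,0,0,0],[0.95,-0.26,0,0,0,0],[0.95,-0.26,0,0,0,0],[0.95,-0.26,0,0,0,0],[0.95,-0.26,0,0,0,0],[0.95,-0.26,0,0,0,0],[0.95,-0.26,0,0,0,0]]]'

```text
time_s: 3.13
eef_pos: [0.3755, -0.0792, 0.405]
eef_rot: [0.0, 0.882, 0.471, 0.0]
wrist_force: [0.3, -0.2, -0.1]
opening: 0.698
grasp_force: 0.0
```

>>> send_rows --commands '[[[0.95,-0.26,0,0,0,0],[0.95,-0.26,0,0,0,0],[0.95,-0.26,0,0,0,0],[0.95,-0.26,0,0,0,0],[0.95,-0.26,0,0,0,0],[0.95,-0.26,0,0,0,0],[0.95,-0.26,0,0,0,0],[0,0,0,0,0,0]]]'

```text
time_s: 3.8
eef_pos: [0.4417, 0.1191, 0.405]
eef_rot: [-0.001, 0.881, 0.473, 0.001]
wrist_force: [-0.6, -0.3, 0.4]
opening: 0.704
grasp_force: 0.0
```

>>> send_rows --commands '[[[0.91,-0.26,0.3,0,0,0],[0.91,-0.26,0.3,0,0,0],[0.91,-0.26,0.3,0,0,0],[0.91,-0.26,0.3,0,0,0],[0.91,-0.26,0.3,0,0,0],[0,0,0,0,0,0],[0,0,0,0,0,0]]]'

```text
time_s: 4.38
eef_pos: [0.4844, 0.2513, 0.3587]
eef_rot: [-0.0, 0.882, 0.472, -0.001]
wrist_force: [-0.9, 0.1, -0.6]
opening: 0.698
grasp_force: 0.0
```

```bash
python3 - <<'E'
from h import *
p=imaging.camera("wrist");np.save("w1.npy",p,allow_pickle=True);cv2.imwrite("pics/w1.png",p["image"])
pos,r,o=tcp();print(pos,r.as_matrix().round(3),o["q"].round(3))
h=cv2.cvtColor(p["image"],cv2.COLOR_BGR2HSV);C=cloud(p)
m=(h[...,0]>50)&(h[...,0]<75)&(h[...,1]>120)&(C[...,2]>.115)&(C[...,2]<.135)
P=C[m];rr=cv2.minAreaRect(P[:,:2].astype(np.float32));print(m.sum(),P.mean(0),rr)
t=np.array([*rr[0],.122]);print("tool delta to wing",r.inv().apply(t-pos))
m=(C[...,2]>.07)&(C[...,2]<.09)&(h[...,1]<60)&(np.hypot(C[...,0]-.485,C[...,1]-.254)<.05)
print("shoulder",m.sum(),cv2.minEnclosingCircle(C[m][:,:2].astype(np.float32)),np.median(C[m][:,2]))
E
```

```text
[0.48443978 0.25055018 0.35933704] [[ 0.555  0.832 -0.001]
 [ 0.832 -0.555 -0.001]
 [-0.001 -0.    -1.   ]] [ 0.26   0.161  1.726 -0.     1.256  0.849]
1825 [0.48434811 0.25771287 0.12234106] ((0.5250518918037415, 0.14926265180110931), (0.04840407893061638, 0.27035173773765564), 21.1975154876709)
tool delta to wing [-0.06138847  0.09013263  0.2373709 ]
shoulder 3412 ((0.4829663038253784, 0.2566768229007721), 0.031036896631121635) 0.08254534989382452
```

View pics/w1.png

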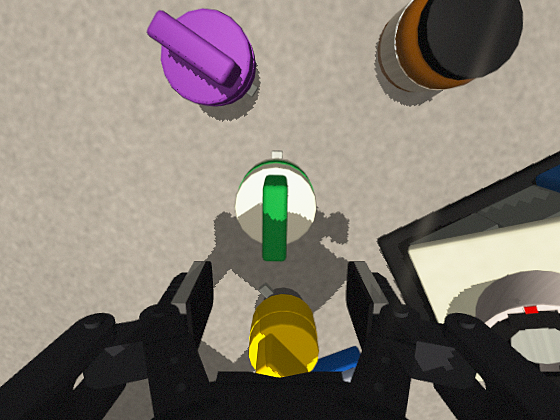

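```bash
python3 - <<'E'
from h import *
p=np.load("w1.npy",allow_pickle=True).item()
pos,r,o=tcp()
h=cv2.cvtColor(p["image"],cv2.COLOR_BGR2HSV);C=cloud(p)
m=(h[...,0]>50)&(h[...,0]<75)&(h[...,1]>120)&(np.abs(C[...,2]-.122)<.004)&(np.hypot(C[...,0]-.484,C[...,1]-.256)<.04)
P=C[m];rr=cv2.minAreaRect(P[:,:2].astype(np.float32));print(m.sum(),P.mean(0),rr)
for t in ([*rr[0],.104],[.483,.2567,.104]):
  print("tool delta, grip pt",r.inv().apply(np.array(t)-pos)-[0,0,ctrl.grip_point_offset])
# collar marks in wrist view
for col,lo,hi in(("red",(0,130,60),(6,255,255)),("yel",(18,100,80),(35,255,255))):
    mm=(np.hypot(C[...,0]-.5956,C[...,1]-.0567)<.06)&(cv2.inRange(h,lo,hi)>0)
    n,l,s,ct=cv2.connectedComponentsWithStats(mm.astype(np.uint8))
    for i in range(1,n):
        if s[i,4]>8: print(col,s[i,4],ct[i].round(1),np.median(C[l==i],0).round(4))
E
```

```text
1800 [0.48390162 0.25811438 0.12241155] ((0.48319387435913086, 0.25688183307647705), (0.051396824419498444, 0.014705197885632515), 55.52840042114258)
tool delta, grip pt [ 0.00486846 -0.00444722  0.10063344]
tool delta, grip pt [ 0.00460956 -0.00450742  0.10063377]
red 101 [530.7 309.8] [0.599  0.1014 0.1227]
```

>>> send_rows --commands '[[[0.16,-0.15,0.5,0,0,0],[0,0,0.8,0,0,0],[0,0,0.8,0,0,0],[0,0,0.7,0,0,0],[0,0,0.4,0,0,0],[0,0,0,0,0,0],[0,0,0,0,0,0]]]'

```text
time_s: 5.02
eef_pos: [0.4837, 0.2564, 0.2641]
eef_rot: [0.0, 0.882, 0.471, -0.0]
wrist_force: [1.1, -0.4, 0.8]
opening: 0.703
grasp_force: 0.0
```

>>> send_rows --commands '[[[0,0,0,0,0,0],[0,0,0,0,0,0],[0,0,0,0,0,0],[0,0,0,0,0,0],[0,0,0,0,0,0],[0,0,0,0,0,0],[0,0,0,0,0,0],[0,0,0,0,0,0]]]' --jaw 0

```text
time_s: 5.68
eef_pos: [0.4841, 0.2574, 0.2651]
eef_rot: [0.0, 0.882, 0.471, 0.001]
wrist_force: [-0.2, -0.6, 5.6]
opening: 0.178
grasp_force: 59.8
```

>>> send_rows --commands '[[[0,0,-0.3,0,0,0],[0,0,-0.7,0,0,0],[0,0,-0.9,0,0,0],[0,0,-0.9,0,0,0],[0,0,-0.9,0,0,0],[0,0,-0.9,0,0,0],[0,0,-0.6,0,0,0],[0,0,0,0,0,0]]]'

```text
time_s: 6.35
eef_pos: [0.4842, 0.2575, 0.4247]
eef_rot: [0.001, 0.882, 0.471, 0.004]
wrist_force: [1.5, -0.2, -0.9]
opening: 0.174
grasp_force: 58.8
```

```bash
cat >> h.py <<'E'
CC=np.array([.5956,.0567,.121])
def collarR(yaw=np.radians(-6.)):
    z=np.array([-.5*np.cos(yaw),-.5*np.sin(yaw),np.sqrt(.75)]);y=np.array([-np.sin(yaw),np.cos(yaw),0])
    return np.c_[np.cross(y,z),y,z]
def goal(foot_out,cc=CC,dxy=(0,0),L=.155+.104-.001):
    """tool pose for foot 'foot_out' above mouth; wing along slots; L = TCP height above foot"""
    c=collarR();Rg=np.c_[-c[:,0],c[:,1],-c[:,2]]
    return cc+c@np.array([*dxy,foot_out+L]),R.from_matrix(Rg)
E
python3 - <<'E'
from h import *
pos,r,o=tcp();print(pos,r.as_matrix().round(3),o["q"].round(3),o["wrist_force"].round(2),o["torque"].round(3))
p=imaging.camera("wrist");np.save("w2.npy",p,allow_pickle=True);cv2.imwrite("pics/w2.png",p["image"])
for f in(.06,.0,-.025):
    g,rg=goal(f);print(f,g,rg.as_matrix().round(3) if f==.06 else "")
# rotation plan: yaw about tool z by a then rotate rest
for a in (-2.06,):
    r1=r*R.from_rotvec([0,0,a]);print("rest",(r1.inv()*rg).as_rotvec())
E
```

```text
[0.48423868 0.25745494 0.4247017 ] [[ 0.556  0.831  0.008]
 [ 0.831 -0.556  0.002]
 [ 0.006  0.005 -1.   ]] [0.272 0.102 1.655 0.    1.377 0.862] [ 1.49 -0.16 -0.89] [ 0.012 -0.109  0.066]
0.06 [0.43747102 0.07332003 0.39639608] [[-0.861  0.105  0.497]
 [ 0.091  0.995 -0.052]
 [-0.5   -0.    -0.866]]
0.0 [0.46730668 0.07018417 0.34443455] 
-0.025 [0.4797382  0.06887757 0.32278392] 
rest [ 0.00390081 -0.51634839  0.0033472 ]
```

View pics/w2.png

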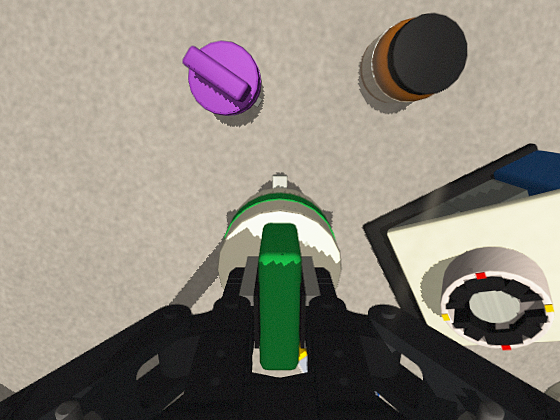

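>>> send_rows --commands '[[[0,0,0,0,0,-0.98],[0,0,0,0,0,-0.98],[0,0,0,0,0,-0.98],[0,0,0,0,0,-0.98],[0,0,0,0,0,-0.98],[0,0,0,0,0,-0.98],[0,0,0,0,0,-0.98],[0,0,0,0,0,-0.98]]]'

```text
time_s: 7.07
eef_pos: [0.4828, 0.2569, 0.417]
eef_rot: [-0.001, 0.633, 0.774, -0.002]
wrist_force: [0.4, 0.2, -1.3]
opening: 0.178
grasp_force: 58.7
```

>>> send_rows --commands '[[[0,0,0,0,0,-0.98],[0,0,0,0,0,-0.98],[0,0,0,0,0,-0.98],[0,0,0,0,0,-0.98],[0,0,0,0,0,-0.98],[0,0,0,0,0,-0.98],[0,0,0,0,0,-0.98],[0,0,0,0,0,-0.98]]]'

```text
time_s: 7.73
eef_pos: [0.4828, 0.2569, 0.4169]
eef_rot: [-0.002, 0.29, 0.957, -0.001]
wrist_force: [-0.5, -0.8, -1.4]
opening: 0.175
grasp_force: 58.7
```

>>> send_rows --commands '[[[0,0,0,0,0,-0.98],[0,0,0,0,0,-0.98],[0,0,0,0,0,-0.98],[0,0,0,0,0,-0.98],[0,0,0,0,0,-0.98],[0,0,0,0,0,0],[0,0,0,0,0,0]]]'

```text
time_s: 8.32
eef_pos: [0.483, 0.257, 0.4177]
eef_rot: [-0.002, 0.053, 0.999, -0.001]
wrist_force: [1.0, -0.6, -2.7]
opening: 0.178
grasp_force: 58.7
```

>>> send_rows --commands '[[[0,0,0,0,-0.86,0],[0,0,0,0,-0.86,0],[0,0,0,0,-0.86,0],[0,0,0,0,-0.86,0],[0,0,0,0,-0.86,0],[0,0,0,0,-0.86,0],[0,0,0,0,0,0],[0,0,0,0,0,0]]]'

```text
time_s: 8.98
eef_pos: [0.4827, 0.2571, 0.4186]
eef_rot: [0.253, 0.05, 0.966, -0.013]
wrist_force: [-0.8, 0.4, -2.6]
opening: 0.173
grasp_force: 58.7
```

```bash
sed -i 's/L=.155+.104-.001/L=.265/' h.py; python3 - <<'E'
from h import *
p=np.load("w2.npy",allow_pickle=True).item();C=cloud(p);h=cv2.cvtColor(p["image"],cv2.COLOR_BGR2HSV)
for col,lo,hi in(("red",(0,130,60),(6,255,255)),("yel",(18,100,80),(35,255,255))):
    mm=(np.hypot(C[...,0]-.5956,C[...,1]-.0567)<.06)&(C[...,2]>.085)&(cv2.inRange(h,lo,hi)>0)
    n,l,s,ct=cv2.connectedComponentsWithStats(mm.astype(np.uint8))
    for i in range(1,n):
        if s[i,4]>8: print(col,s[i,4],ct[i].round(1),np.median(C[l==i],0).round(4))
pos,r,o=tcp();print(pos,r.as_matrix().round(3),o["q"].round(3),o["time_s"])
for f in(.045,-.025):
    g,rg=goal(f);print(f,g,"tool delta/30mm",(rg.inv().apply(g-pos)/.03).round(3),"cur frame",(r.inv().apply(g-pos)/.03).round(3))
print("rot",(r.inv()*rg).as_rotvec())
E
```

```text
red 62 [480.6 275.5] [0.5988 0.1023 0.1227]
red 44 [505.7 347. ] [0.5888 0.014  0.1228]
yel 66 [548.6 307.7] [0.6322 0.0542 0.1445]
yel 45 [445.4 317. ] [0.5555 0.0624 0.1008]
[0.48272002 0.2571273  0.41861656] [[-0.867  0.104  0.487]
 [ 0.091  0.995 -0.051]
 [-0.49   0.    -0.872]] [ 0.328 -0.009  1.821 -0.27   0.876 -1.013] 8.9833
0.045 [0.44144911 0.07290191 0.38946788] tool delta/30mm [ 1.115 -6.251  0.478] cur frame [ 1.112 -6.251  0.489]
-0.025 [0.47625737 0.06924342 0.3288461 ] tool delta/30mm [ 1.115 -6.251  2.812] cur frame [ 1.084 -6.251  2.823]
rot [ 0.00036026 -0.01195712  0.00047333]
```

>>> send_rows --commands '[[[0.16,-0.8,0.07,0,-0.12,0],[0.16,-0.92,0.07,0,0,0],[0.16,-0.92,0.07,0,0,0],[0.16,-0.92,0.07,0,0,0],[0.16,-0.92,0.07,0,0,0],[0.16,-0.92,0.07,0,0,0],[0.16,-0.8,0.07,0,0,0],[0,0,0,0,0,0]]]'

```text
time_s: 9.65
eef_pos: [0.442, 0.0714, 0.3889]
eef_rot: [0.258, 0.052, 0.965, -0.014]
wrist_force: [-0.5, -0.9, -2.5]
opening: 0.173
grasp_force: 59.5
```

```bash
python3 - <<'E'
from h import *
pos,r,o=tcp();print(pos,o["time_s"],o["q"].round(3))
CC=np.array([.5945,.0575,.122])
g,rg=goal(0,CC);print("cmd to mouth /30mm",(r.inv().apply(g-pos)/.03).round(3),"rot",(r.inv()*rg).as_rotvec().round(4))
for cam in("top","scene","wrist"):
    p=imaging.camera(cam);np.save(f"c_{cam}.npy",p,allow_pickle=True)
    im=p["image"].copy();Rm=r.as_matrix()
    c=collarR()
    pts={"foot":pos+Rm@[0,0,.265],"should":pos+Rm@[0,0,.183],"lug1":pos+Rm@[.034,0,.257],"lug2":pos+Rm@[-.034,0,.257]}
    for k,v in pts.items():
        q=w2px(p,v)[0];print(cam,k,q.round(1))
    for s in((.034,0),(-.034,0),(0,.034),(0,-.034)): print(cam,s,w2px(p,CC+c@[*s,0])[0].round(1))
S=np.load("c_scene.npy",allow_pickle=True).item()["image"][150:290,170:340]
W=np.load("c_wrist.npy",allow_pickle=True).item()["image"]
S=cv2.resize(S,(486,400),interpolation=cv2.INTER_CUBIC);W=cv2.resize(W[:,:],(310,233))
out=np.zeros((400,796,3),np.uint8);out[:,:486]=S;out[:233,486:]=W;cv2.imwrite("pics/c.png",out)
E
```

```text
[0.44201653 0.0713843  0.38885409] 9.65 [-0.106 -0.26   2.106 -0.     0.773 -1.569]
cmd to mouth /30mm [0.027 0.072 1.422] rot [-0.0007 -0.0006 -0.0025]
top foot [258.5 192.6]
top should [254.2 207. ]
top lug1 [256.9 207.7]
top lug2 [259.4 179.8]
top (0.034, 0) [260.7 172.6]
top (-0.034, 0) [258.4 199.4]
top (0, 0.034) [245.2 184.4]
top (0, -0.034) [273.8 187.9]
scene foot [266.8 207.6]
scene should [285.5 173. ]
scene lug1 [282.2 206.5]
scene lug2 [254.3 202.1]
scene (0.034, 0) [244.1 223.6]
scene (-0.034, 0) [271.9 227. ]
scene (0, 0.034) [265.4 236.2]
scene (0, -0.034) [251.6 215.1]
wrist foot [274.4 212.3]
wrist should [272.4 260.7]
wrist lug1 [274.  166.9]
wrist lug2 [274.5 260.5]
wrist (0.034, 0) [278.1 235.1]
wrist (-0.034, 0) [277.6 156. ]
wrist (0, 0.034) [318.6 196.7]
wrist (0, -0.034) [237.2 197. ]
```

View pics/c.png

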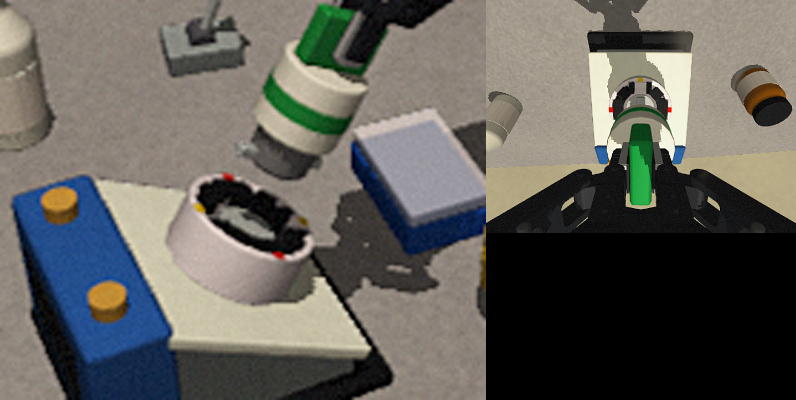

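>>> send_rows --commands '[[[0.03,0.09,0.2,0,0,0],[0,0,0.4,0,0,0],[0,0,0.4,0,0,0],[0,0,0.3,0,0,0],[0,0,0.1,0,0,0],[0,0,0.1,0,0,0],[0,0,0,0,0,0],[0,0,0,0,0,0]]]'

```text
time_s: 10.47
eef_pos: [0.465, 0.075, 0.3509]
eef_rot: [0.26, 0.049, 0.964, -0.013]
wrist_force: [-0.3, -0.1, -2.1]
opening: 0.172
grasp_force: 59.6
```

```bash
cat > st.py <<'E'
from h import *
pos,r,o=tcp()
c=collarR();cc=np.array([.5945,.0575,.122])
print("foot in collar mm",(c.T@(pos+r.apply([0,0,.265])-cc)*1000).round(1),"F collar",(c.T@o["wrist_force"]).round(1),"Torque",(c.T@o["torque"]).round(2),o["time_s"],"q6",o["q"][5].round(2))
print("x axis in collar",(c.T@r.as_matrix()).round(3)[:,0],"z",(c.T@r.as_matrix()).round(3)[:,2])
E
python3 st.py
```

```text
foot in collar mm [ 2.4  4.2 -1.5] F collar [-1.3 -0.2 -1.7] Torque [-0.06  0.56  0.01] 10.4667 q6 -1.55
x axis in collar [-1.    -0.002 -0.004] z [ 0.004  0.001 -1.   ]
```

>>> send_rows --commands '[[[0.08,-0.12,0,0,0,0],[0,0,0,0,0,0],[0,0,0,0,0,0],[0,0,0,0,0,0]]]'

```text
time_s: 10.8
eef_pos: [0.4625, 0.0712, 0.3499]
eef_rot: [0.261, 0.05, 0.964, -0.013]
wrist_force: [-0.1, 0.3, -1.7]
opening: 0.18
grasp_force: 59.6
```

```bash
python3 st.py; python3 - <<'E'
from h import *
p=imaging.camera("wrist");cv2.imwrite("pics/w3.png",np.hstack([cv2.resize(p["image"][100:340,150:400],(500,480),interpolation=cv2.INTER_CUBIC)]))
E
```

```text
foot in collar mm [ 0.4  0.1 -1.3] F collar [-1.   0.2 -1.5] Torque [0.01 0.45 0.02] 10.8 q6 -1.57
x axis in collar [-1.    -0.001 -0.005] z [ 0.005  0.001 -1.   ]
```

View pics/w3.png

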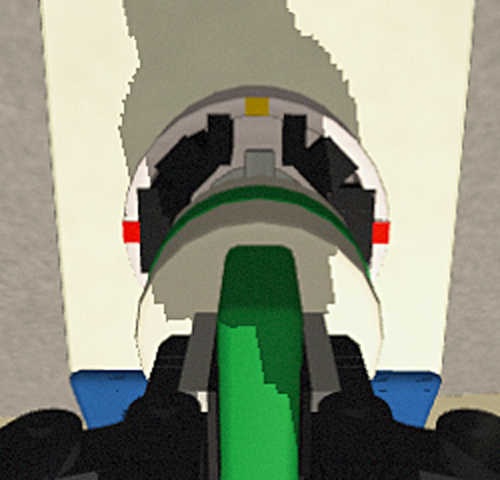

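>>> send_rows --commands '[[[0,-0.03,0.1,0,0,0],[0,0,0.1,0,0,0],[0,0,0.1,0,0,0],[0,0,0.1,0,0,0],[0,0,0,0,0,0],[0,0,0,0,0,0]]]'

```text
time_s: 11.35
eef_pos: [0.4686, 0.0699, 0.3393]
eef_rot: [0.261, 0.05, 0.964, -0.013]
wrist_force: [-2.6, 0.1, 2.5]
opening: 0.181
grasp_force: 60.4
```

```bash
python3 st.py
```

```text
foot in collar mm [  0.3  -0.6 -13.6] F collar [-1.  -0.2  3.4] Torque [-0.19  0.56 -0.02] 11.35 q6 -1.57
x axis in collar [-1.    -0.002 -0.005] z [ 0.005  0.001 -1.   ]
```

>>> send_rows --commands '[[[0,0,0.12,0,0,0],[0,0,0.12,0,0,0],[0,0,0.12,0,0,0],[0,0,0.1,0,0,0],[0,0,0,0,0,0],[0,0,0,0,0,0],[0,0,0,0,0,0]]]'

```text
time_s: 11.93
eef_pos: [0.4755, 0.0692, 0.3276]
eef_rot: [0.261, 0.05, 0.964, -0.013]
wrist_force: [-7.5, -0.1, 8.2]
opening: 0.177
grasp_force: 61.4
```

```bash
python3 st.py
```

```text
foot in collar mm [  0.6  -0.6 -27.2] F collar [-2.4 -0.9 10.8] Torque [-0.25  0.85  0.  ] 11.9333 q6 -1.57
x axis in collar [-1.    -0.002 -0.005] z [ 0.005  0.001 -1.   ]
```

>>> send_rows --commands '[[[0,0,0,0,0,0.6],[0,0,0,0,0,0.6],[0,0,0,0,0,0.6],[0,0,0,0,0,0.6],[0,0,0,0,0,0.6],[0,0,0,0,0,0.6]]]'

```text
time_s: 12.43
eef_pos: [0.4757, 0.0693, 0.328]
eef_rot: [0.26, 0.223, 0.939, 0.034]
wrist_force: [-7.3, 1.2, 7.7]
opening: 0.175
grasp_force: 61.3
```

```bash
python3 st.py
```

```text
foot in collar mm [  1.3  -0.4 -26.9] F collar [-2.5  0.4 10.4] Torque [0.16 0.59 0.12] 12.4333 q6 -1.21
x axis in collar [-0.936  0.353 -0.005] z [ 0.006  0.001 -1.   ]
```

>>> send_rows --commands '[[[0,0,0,0,0,0.8],[0,0,0,0,0,0.8],[0,0,0,0,0,0.8],[0,0,0,0,0,0.8],[0,0,0,0,0,0.8],[0,0,0,0,0,0.8],[0,0,0,0,0,0.8],[0,0,0,0,0,0.8]]]'

```text
time_s: 13.1
eef_pos: [0.4759, 0.0694, 0.3282]
eef_rot: [0.236, 0.507, 0.821, 0.114]
wrist_force: [-5.0, 1.4, 8.5]
opening: 0.178
grasp_force: 61.4
```

>>> send_rows --commands '[[[0,0,0,0,0,0.8],[0,0,0,0,0,0.8],[0,0,0,0,0,0.8],[0,0,0,0,0,0.8],[0,0,0,0,0,0.8],[0,0,0,0,0,0.8],[0,0,0,0,0,0.6],[0,0,0,0,0,0]]]'

```text
time_s: 13.77
eef_pos: [0.476, 0.0692, 0.3284]
eef_rot: [0.197, 0.707, 0.656, 0.173]
wrist_force: [-6.1, 0.8, 8.1]
opening: 0.18
grasp_force: 61.4
```

```bash
python3 st.py
```

```text
foot in collar mm [  2.   -0.5 -26.8] F collar [-1.3  0.2 10.1] Torque [-0.11  0.48 -0.02] 13.7667 q6 -0.03
x axis in collar [-0.029  1.     0.001] z [ 0.007  0.001 -1.   ]
```

>>> send_rows --commands '[[[0,0,0,0,0,0.25],[0,0,-0.1,0,0,0],[0,0,-0.1,0,0,0],[0,0,-0.08,0,0,0],[0,0,0,0,0,0],[0,0,0,0,0,0]]]'

```text
time_s: 14.27
eef_pos: [0.4718, 0.0696, 0.3355]
eef_rot: [0.195, 0.715, 0.648, 0.175]
wrist_force: [-3.5, 0.3, 6.0]
opening: 0.175
grasp_force: 60.8
```

```bash
python3 st.py
```

```text
foot in collar mm [  2.   -0.5 -18.4] F collar [-0.  -0.1  6.9] Torque [-0.09  0.29 -0.01] 14.2667 q6 -0.01
x axis in collar [-0.008  1.     0.001] z [ 0.008  0.001 -1.   ]
```

>>> send_rows --commands '[[[0,0,-0.03,0,0,0],[0,0,0,0,0,0],[0,0,0,0,0,0],[0,0,0,0,0,0],[0,0,0,0,0,0],[0,0,0,0,0,0]]]' --jaw 0.55

```text
time_s: 14.77
eef_pos: [0.4707, 0.0696, 0.3351]
eef_rot: [0.194, 0.715, 0.649, 0.174]
wrist_force: [0.4, 0.4, -0.4]
opening: 0.548
grasp_force: 0.0
```

>>> send_rows --commands '[[[0,0,-0.4,0,0,0],[0,0,-0.8,0,0,0],[0,0,-0.9,0,0,0],[0,0,-0.9,0,0,0],[0,0,-0.9,0,0,0],[0,0,0,0,0,0],[0,0,0,0,0,0]]]'

```text
time_s: 15.35
eef_pos: [0.412, 0.0758, 0.4382]
eef_rot: [0.196, 0.714, 0.648, 0.176]
wrist_force: [-0.3, -0.0, 0.1]
opening: 0.551
grasp_force: 0.0
```

```bash
python3 - <<'E'
from h import *
pos,r,o=tcp();print(pos,o["wrist_force"].round(1),o["opening"],o["time_s"],o["q"].round(3),r.as_matrix().round(3))
c=collarR();cc=np.array([.5945,.0575,.122])
outs=[]
for cam in("top","scene","wrist"):
    p=imaging.camera(cam);C=cloud(p);h=cv2.cvtColor(p["image"],cv2.COLOR_BGR2HSV)
    L=(C-cc)@c
    m=(h[...,0]>50)&(h[...,0]<75)&(h[...,1]>120)&(np.hypot(L[...,0],L[...,1])<.045)&(np.abs(L[...,2]-.105)<.006)
    P=L[m]
    if m.sum()>20: print(cam,m.sum(),"wing top z",np.median(P[:,2]),cv2.minAreaRect(P[:,:2].astype(np.float32)))
    outs.append(p["image"])
s=cv2.resize(outs[1][130:290,170:370],(500,400),interpolation=cv2.INTER_CUBIC)
w=cv2.resize(outs[2],(300,225));out=np.zeros((450,800,3),np.uint8);out[:400,:500]=s;out[:225,500:]=w;out[225:,500:]=cv2.resize(outs[0],(300,225));cv2.imwrite("pics/lock.png",out)
E
```

```text
[0.41195088 0.07578229 0.43817496] [-0.3 -0.   0.1] 0.5505480659074763 15.35 [-0.103 -0.399  2.104  0.     0.904 -0.007] [[ 0.097  0.858  0.505]
 [ 0.995 -0.082 -0.052]
 [-0.003  0.508 -0.862]]
top 156 wing top z 0.10286541197715983 ((0.0037299953401088715, -0.003236476331949234), (0.04843425005674362, 0.016529075801372528), 89.24849700927734)
scene 115 wing top z 0.1039672128321369 ((0.0048851934261620045, -0.0023141242563724518), (0.013678780756890774, 0.05096575245261192), 1.8904554843902588)
wrist 1501 wing top z 0.1045531528482563 ((0.001478174701333046, -0.0010710563510656357), (0.015075946226716042, 0.05105799064040184), 0.016442667692899704)
```

View pics/lock.png

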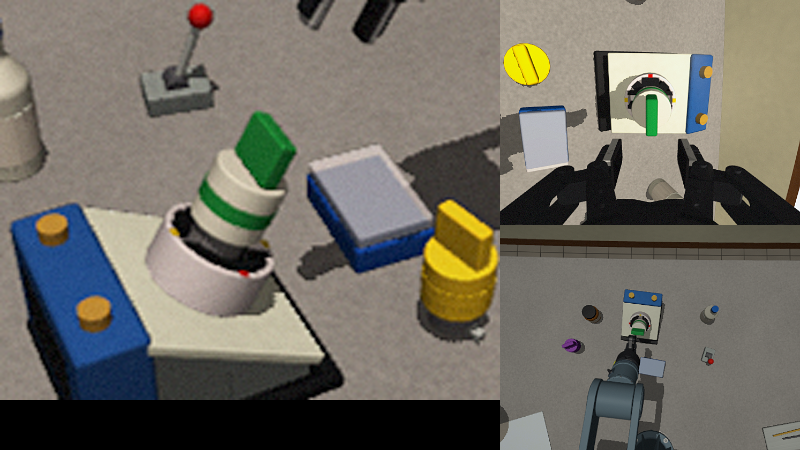

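>>> send_rows --commands '[[[0,0,0,0.89,0,0],[0,0,0,0.89,0,0],[0,0,0,0.89,0,0],[0,0,0,0.89,0,0],[0,0,0,0.89,0,0],[0,0,0,0.89,0,0],[0,0,0,0,0,0.9],[0,0,0,0,0,0.9]]]' --jaw 0

```text
time_s: 16.17
eef_pos: [0.4126, 0.0755, 0.4345]
eef_rot: [-0.002, 0.8, 0.601, -0.005]
wrist_force: [-0.1, -0.6, -0.0]
opening: 0.006
grasp_force: 0.0
```

>>> send_rows --commands '[[[0,0,0,0,0,0.98],[0,0,0,0,0,0.98],[0,0,0,0,0,0.98],[0,0,0,0,0,0.98],[0,0,0,0,0,0.98],[0,0,0,0,0,0.98],[0,0,0,0,0,0.98],[0,0,0,0,0,0.98]]]'

```text
time_s: 16.83
eef_pos: [0.4122, 0.0756, 0.4347]
eef_rot: [-0.0, 0.968, 0.249, -0.005]
wrist_force: [0.3, -0.3, 0.3]
opening: 0.001
grasp_force: 0.0
```

>>> send_rows --commands '[[[0,0,0,0,0,0.98],[0,0,0,0,0,0.98],[0,0,0,0,0,0.98],[0,0,0,0,0,0.98],[0,0,0,0,0,0.98],[0,0,0,0,0,0.98],[0,0,0,0,0,0.98],[0,0,0,0,0,0.98]]]'

```text
time_s: 17.5
eef_pos: [0.4122, 0.0756, 0.4347]
eef_rot: [0.002, 0.99, -0.14, -0.005]
wrist_force: [0.1, 0.9, 0.4]
opening: 0.002
grasp_force: 0.0
```

```bash
cat > v.py <<'E'
from h import *
pos,r,o=tcp();print(pos,r.as_matrix().round(3),o["q"].round(3),o["time_s"],o["wrist_force"].round(1))
t=np.array([.386,-.244,.253]);print("cmd/30mm",(r.inv().apply(t-pos)/.03).round(2))
E
python3 v.py
```

```text
[0.41221056 0.07558231 0.434718  ] [[ 0.961 -0.276 -0.009]
 [-0.276 -0.961 -0.002]
 [-0.008  0.005 -1.   ]] [-0.103 -0.212  1.933 -0.003  1.43   1.749] 17.5 [0.1 0.9 0.4]
cmd/30mm [ 2.16 10.45  6.09]
```

Yaw about −16°, fine. Move over at height, then look.

>>> send_rows --commands '[[[0.2,0.95,0.2,0,0,0],[0.2,0.95,0.2,0,0,0],[0.2,0.95,0.2,0,0,0],[0.2,0.95,0.2,0,0,0],[0.2,0.95,0.2,0,0,0],[0.2,0.95,0.2,0,0,0],[0.2,0.95,0.2,0,0,0],[0.2,0.95,0.2,0,0,0]]]'

```text
time_s: 18.17
eef_pos: [0.3956, -0.1584, 0.3872]
eef_rot: [0.001, 0.991, -0.137, -0.004]
wrist_force: [0.4, 0.3, -0.5]
opening: -0.003
grasp_force: 0.0
```

>>> send_rows --commands '[[[0.2,0.95,0.2,0,0,0],[0.2,0.95,0.2,0,0,0],[0.16,0.95,0.2,0,0,0],[0,0,0,0,0,0],[0,0,0,0,0,0],[0,0,0,0,0,0]]]'

```text
time_s: 18.67
eef_pos: [0.3887, -0.2435, 0.37]
eef_rot: [0.0, 0.991, -0.137, -0.004]
wrist_force: [-0.5, 0.5, -0.3]
opening: -0.001
grasp_force: 0.0
```

```bash
python3 v.py; python3 - <<'E'
from h import *
for cam in("wrist","top"):
    p=imaging.camera(cam);C=cloud(p);h=cv2.cvtColor(p["image"],cv2.COLOR_BGR2HSV)
    near=(np.abs(C[...,0]-.45)<.1)&(np.abs(C[...,1]+.26)<.1)&(C[...,2]>.015)
    g=near&(h[...,1]>150)&((h[...,0]<8)|(h[...,0]>172))&(C[...,2]>.08);P=C[g]
    print(cam,"ball",len(P));
    if len(P)>5:print(P.mean(0),P.max(0),P.min(0))
    g=near&(h[...,1]<60)&(np.abs(C[...,2]-.025)<.006);P=C[g]
    if len(P)>5:print("vbase",len(P),cv2.minAreaRect(P[:,:2].astype(np.float32)))
E
```

```text
[ 0.3886984  -0.24351129  0.36998002] [[ 0.962 -0.272 -0.008]
 [-0.272 -0.962  0.   ]
 [-0.008  0.002 -1.   ]] [-0.817 -0.048  1.923 -0.006  1.272  1.031] 18.6667 [-0.5  0.5 -0.3]
cmd/30mm [-0.05  0.03  3.9 ]
wrist ball 1164
[ 0.43723644 -0.25933744  0.11985961] [ 0.45844804 -0.19290714  0.33939233] [ 0.37038756 -0.30332396  0.08203703]
vbase 3180 ((0.46721941232681274, -0.2696910798549652), (0.049810729920864105, 0.07082487642765045), 73.26764678955078)
top ball 87
[ 0.43962975 -0.25948785  0.10923837] [ 0.45171628 -0.24984241  0.11645913] [ 0.42811429 -0.27116261  0.09952718]
vbase 367 ((0.46949389576911926, -0.27139803767204285), (0.049779824912548065, 0.06955207139253616), 71.87184143066406)
```

>>> send_rows --commands '[[[0,0.07,0.5,0,0,0],[0,0,0.8,0,0,0],[0,0,0.8,0,0,0],[0,0,0.8,0,0,0],[0,0,0.7,0,0,0],[0,0,0.4,0,0,0],[0,0,0,0,0,0]]]'

```text
time_s: 19.35
eef_pos: [0.3869, -0.2441, 0.2488]
eef_rot: [-0.0, 0.991, -0.136, -0.005]
wrist_force: [-0.8, 0.8, 0.7]
opening: 0.004
grasp_force: 0.0
```

>>> send_rows --commands '[[[0.35,0,0,0,0,0],[0.35,0,0,0,0,0],[0.35,0,0,0,0,0],[0.35,0,0,0,0,0],[0.35,0,0,0,0,0],[0.35,0,0,0,0,0],[0.35,0,0,0,0,0],[0,0,0,0,0,0]]]'

```text
time_s: 20.02
eef_pos: [0.4611, -0.2671, 0.2529]
eef_rot: [0.003, 0.991, -0.137, -0.001]
wrist_force: [0.5, 0.2, -0.2]
opening: -0.0
grasp_force: 0.0
```

>>> send_rows --commands '[[[0.2,0,0,0,0,0],[0.2,0,0,0,0,0],[0.1,0,0,0,0,0],[0,0,0,0,0,0],[0,0,0,0,0,0]]]'

```text
time_s: 20.43
eef_pos: [0.4728, -0.2701, 0.2509]
eef_rot: [0.002, 0.991, -0.137, -0.003]
wrist_force: [0.4, 0.5, 0.1]
opening: -0.003
grasp_force: 0.0
```

```bash
cat > vv.py <<'E'
from h import *
pos,r,o=tcp();b=np.array([.468,-.2705]);u=np.array([.957,-.292])
print("tool along",(pos[:2]-b)@u,pos,o["wrist_force"].round(1),o["time_s"])
for cam in("wrist","top","scene"):
    p=imaging.camera(cam);C=cloud(p);h=cv2.cvtColor(p["image"],cv2.COLOR_BGR2HSV)
    g=(np.hypot(C[...,0]-b[0],C[...,1]-b[1])<.09)&(C[...,2]>.06)&(C[...,2]<.13)&(h[...,1]>150)&((h[...,0]<8)|(h[...,0]>172));P=C[g]
    if len(P)>5:
        a=(P[:,:2]-b)@u;print(cam,len(P),"ball along",np.percentile(a,[3,50,97]).round(3),"zmax",P[:,2].max())
E
python3 vv.py
```

```text
tool along 0.004488590096686238 [ 0.47281486 -0.27009168  0.25087015] [0.4 0.5 0.1] 20.4333
wrist 3816 ball along [0.02  0.032 0.041] zmax 0.12695796629239786
scene 70 ball along [0.02  0.03  0.039] zmax 0.11569774463187632
```

>>> send_rows --commands '[[[0.12,0,0,0,0,0],[0.12,0,0,0,0,0],[0.1,0,0,0,0,0],[0,0,0,0,0,0],[0,0,0,0,0,0]]]'

```text
time_s: 21.0
eef_pos: [0.4828, -0.273, 0.2508]
eef_rot: [0.002, 0.991, -0.137, -0.003]
wrist_force: [0.0, 0.6, -0.1]
opening: -0.001
grasp_force: 0.0
```

```bash
python3 vv.py
```

```text
tool along 0.014896114010727447 [ 0.48280973 -0.27297673  0.25076819] [ 0.   0.6 -0.1] 21.0
wrist 3542 ball along [0.031 0.043 0.052] zmax 0.12551070663547814
scene 69 ball along [0.031 0.04  0.05 ] zmax 0.11001511536253938
```

>>> send_rows --commands '[[[-0.6,0,0,0,0,0],[-0.8,0,0,0,0,0],[-0.6,0,-0.4,0,0,0],[0,0,-0.9,0,0,0],[0,0,-0.9,0,0,0],[0,0,-0.9,0,0,0],[0,0,-0.6,0,0,0],[0,0,0,0,0,0]]]'

```text
time_s: 21.82
eef_pos: [0.4265, -0.2573, 0.3669]
eef_rot: [0.004, 0.991, -0.137, 0.001]
wrist_force: [0.2, -0.8, -0.1]
opening: 0.005
grasp_force: 0.0
```

```bash
python3 vv.py; python3 - <<'E'
from h import *
p=imaging.camera("scene");cv2.imwrite("pics/final.png",p["image"])
c=collarR();cc=np.array([.5945,.0575,.122]);C=cloud(p);h=cv2.cvtColor(p["image"],cv2.COLOR_BGR2HSV);L=(C-cc)@c
m=(h[...,0]>50)&(h[...,0]<75)&(h[...,1]>120)&(np.hypot(L[...,0],L[...,1])<.045)&(np.abs(L[...,2]-.105)<.006)
print(np.median(L[m][:,2]),cv2.minAreaRect(L[m][:,:2].astype(np.float32)))
E
```

```text
tool along -0.043611313147646165 [ 0.42646577 -0.25727035  0.36686971] [ 0.2 -0.8 -0.1] 21.8167
wrist 1187 ball along [0.028 0.039 0.05 ] zmax 0.11204616493971695
top 81 ball along [0.031 0.04  0.051] zmax 0.11327440913944553
scene 73 ball along [0.031 0.041 0.05 ] zmax 0.1121817863902499
0.10377519351172232 ((0.004640080966055393, -0.0008783917874097824), (0.013007649220526218, 0.04927508905529976), 1.0575013160705566)
```

View pics/final.png

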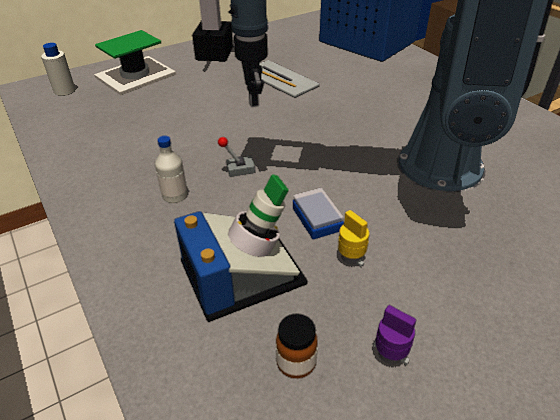

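The canister is locked in the collar at (263,215), and the lever is over at (223,142). The bottle, jar and box have not moved, and the gripper is clear.

```bash
python3 -c "
from bench import ctrl
print(ctrl.hand_in())"
```

```text
the job is handed in; nothing more can be done
None
```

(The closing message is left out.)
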